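Step the fiddle-yard traverser to the tank wagon's road and lock it

TASK

Bring the tank wagon's road in line with the approach track by working the traverser's sprung stepping lever: each full stroke, felt to its stop without forcing, steps the deck one road along, and the lever is let go to spring right back every time; never shove the deck itself. Then lock the deck with the steel blade from the wooden block: push it fully home into the sloping socket, handle down on the socket's mouth, and let go. Keep the three wagons on their rails and leave the mug, screwdriver and paint pot where they are.

Things in the scene. Friction and masses are not known exactly. Their poses are not given: they have to be found in the camera images.
- traverser: Plywood fiddle-yard traverser module, fixed, 370 x 400 mm. Origin on the bench in the far face of the near beam (beam x -0.015 to 0, top z 0.058); x along the tracks away from the operator, y to the left. Outline x -0.015 to 0.355, y -0.165 to 0.235. Lever pivot axis along x at y 0, z 0.030. Three roads 50 mm apart, rail tops z 0.084; approach track at y 0.030 beyond the deck.
- deck_travel (a joint): Travel of the sliding deck to the traverser's +y, m. 0 at the start: first road (van) in line with the approach track; 0.050: second road; 0.100: third, the rightmost. About 4 N of friction keeps it where it is left; end stop 0.106. The lever's sprung pawl pushes it by pins and rides over the next pin as it returns.
- deck: The deck with its roads and the notched steel index bar on its near edge (x 0 to 0.012, z 0.067 to 0.100 in the traverser's frame; 8 mm notches, one per road, into which the blade goes). Axes as the traverser; the origin moves with the deck, starting at the traverser's origin.
- lever_angle (a joint): Angle of the upright stepping lever, rad: 0 at home, leaning 0.47 to the traverser's -y; swings to +y to a hard stop at 0.90 (leaning 0.43 to +y). Spring 0.36 N m at home, 0.9 N m at the stop; with the deck's drag 3 to 8 N at the knob, rising sharply at the stop. First 0.07 rad is free play. Let go, it springs back by itself.
- lever: The stepping lever: flat steel bar 14 mm wide on a pivot, a 10 mm steel rod above it and a ball knob on top, 165 mm long. Origin on the pivot axis at (0, 0, 0.030) of the traverser; its z runs up the lever.
- lever_knob (a point): Centre of the black ball knob, 30 mm diameter, on top of the lever: 150 mm from the pivot axis, in the plane x = -0.033 of the traverser. At home it stands at y -0.068, z 0.164; upright at z 0.180; at the stop at y 0.063, z 0.166.
- line (a point): Point on the approach track's centre line at rail height at the deck's far edge: (0.245, 0.030, 0.084) in the traverser's frame; axes as the traverser. A wagon in line has y = 0 in this frame; at the start the second and third roads lie at y = -0.050 and -0.100.
- socket (a point): Dark steel locking socket on the near beam, left of the lever. Its slot slopes down and away from the operator, 35 degrees from vertical. Origin at the centre of the mouth, z out of the slot (up, to the operator), y as the traverser's. Mouth 32 mm (x) by 8 mm (y), 118 mm above the bench; block 46 x 24 mm, 25 mm deep. The index bar's notch follows, about 25 to 50 mm below the mouth.
- blade: Steel locking blade with black handle, 110 g. Origin at the shoulder (handle's underside), z along the blade to the handle's top. Handle 40 (x) x 14 (y) x 46 mm tall; blade 28 (x) x 6 (y) mm, 62 mm long below the shoulder, last 15 mm thinning to 2.6 mm. A half turn about z changes nothing. Starts upright in its block, shoulder on the block's top, 72 mm above the bench.
- holder: Wooden bench block for the blade, fixed, 80 (x) by 60 (y) by 72 mm tall, with a slot 33 by 9 mm, 66 mm deep, along its x. Origin under its centre on the bench.
- tank_wagon: HO four-wheel tank wagon: a grey horizontal cylinder (31 mm diameter) with a small dome on a dark chassis, 120 mm long plus buffers, 47 mm tall above the rails. Stands on the second or third road. Origin between the rails at rail-top height, x along the track.
- open_wagon: HO four-wheel open wagon with wooden sides, 120 mm long, 39 mm tall; on the other of the second and third roads. Origin as the tank wagon.
- van: HO four-wheel covered van, brown wooden box with grey roof, 120 mm long, 58 mm tall, on the first road. Origin as the tank wagon.
- mug: White mug, 76 mm across, 90 mm tall; bystander. Origin under its centre.
- screwdriver: Screwdriver lying on the bench; bystander.
- paint_pot: Small paint pot, 48 mm across, 60 mm tall; bystander.
Mind the look-alikes: they are no part of the job. Leave any blue or white look-alike of the blade alone.

How it is judged:
On the way, in this order (a step that is already met when the one before it is completed fails the run):
1. the stepping lever is swung to its stop (value of joint lever_angle above 0.86 rad), for 0.1 s.
2. the tank wagon's road is in line with the approach track and the lever, let go, is back home (y of tank_wagon in the frame of line between -0.004 and 0.004 m and value of joint lever_angle below 0.04 rad and contact force between the arm and lever below 0.5 N), for 0.2 s.
3. the locking blade is fully home in the socket (z of blade in the frame of socket between -0.003 and 0.003 m and x of blade in the frame of socket between -0.006 and 0.006 m and y of blade in the frame of socket between -0.004 and 0.004 m and angle between the z axis of blade and the z axis of socket, either way round below 0.09 rad), for 0.2 s.
At the end, for the whole second after the job is handed in: Tank wagon in line with the approach track (4 mm), deck within 2.5 mm of that road's place (0.050 or 0.100), lever home (under 0.04 rad), blade's shoulder on the socket's mouth (3 mm; 6 and 4 mm sideways; axis 0.09 rad), the three wagons upright on the rails, all at rest (all of step 3 and y of tank_wagon in the frame of line between -0.004 and 0.004 m and (value of joint deck_travel between 0.0475 and 0.0525 m or value of joint deck_travel between 0.0975 and 0.1025 m) and value of joint lever_angle below 0.04 rad and linear speed of each of blade, tank_wagon below 0.02 m/s and angle between each of tank_wagon, open_wagon, van's own z axis and vertical below 0.12 rad and height (world z) of each of tank_wagon, open_wagon, van above 0.078 m); the robot touches nothing.
It fails at once if the lever is forced: more than 40 N on it (contact force between the arm and lever above 40 N).
It fails at once if the arm shoves the deck (more than 4 N) (contact force between the arm and deck above 4 N).
It fails at once if a wagon is tipped or derailed (angle between any of tank_wagon, open_wagon, van's own z axis and vertical above 0.35 rad).
It fails at once if the mug, screwdriver or paint pot is moved by more than 30 mm (distance of any of mug, screwdriver, paint_pot from where it was at the start of the episode above 0.03 m).
It also fails if it takes over 67 s, if anything falls off the work surface, if the arm or the gripper's body presses on something with over 40 N, if the wrist force passes 120 N, or if a joint passes its speed limit or range.

ROBOT

A 7-joint arm with a two-finger parallel gripper is mounted at the origin on the work surface. World frame = base frame: x ahead of the robot, y to its left, z up, the work surface at z = 0. Lengths are in m, angles in rad, forces in N, time in s.
With the tool pointing down it reaches from about 0.425 to 0.925 m from the base axis. Payload 6.8 kg.
Tool frame: the origin (TCP) lies midway between the tips of the shut fingers; the grasp point (between the pads) lies 19 mm behind it; z points along the fingers, y is the line along which they close (so a half turn about z gives the same grasp; the last joint's range is limited). The gripper opens to 85 mm and grips with 20 to 120 N. Pads are 22 mm wide; open, the fingers measure 114 mm over their backs; the gripper's body (76 mm by 85 mm) begins 54 mm behind the grasp point. The pads swing forward as they close: fully open they stand 13 mm farther back than shut.
Start: joints at [-0.108, 0.477, 0.022, 1.555, -0.011, 1.109, -0.083], TCP at [0.675, 0, 0.231] pointing down, gripper open.
Joint ranges: [-2.96, 2.96], [-0.34, 2.1], [-1.41, 1.46], [0.24, 2.44], [-1.37, 4.51], [0.17, 1.92], [-2.96, 2.96]. Speed limits (rad/s): [2.39, 2.39, 3.14, 3.14, 3.14, 3.14, 3.14].

INTERFACE

Orientations are given as a unit quaternion [w, x, y, z].
In Python, from station import * gives the robot as it stands.
- The arm moves only by the shell command python3 -m creep 'ROWS' [FORCE]. ROWS is JSON, a list of rows, each a list of 7 numbers: the gripper command: -1 is shut, 1 is fully open, values between are in proportion, then the shift along the world's x, y, z in mm, then the turn, a rotation vector about the world's x, y, z in rad. A call has 1 to 5 rows; each row shifts and turns the commanded pose from where the row before left it; what a row does not reach is not made up. A row lasts 1/8 s, in which the tool goes at most 62.5 mm and 10.7 degrees, less where a joint would pass 70% of its speed; a pose out of reach is approached as far as the arm can. A call is refused whole if a number of a shift passes 62.5 or a number of a turn 0.188, either way. A call with a gripper value outside its range is refused whole. The fingers move at their own pace and stop on an object; FORCE is the grip in N (left out, the last holds). Time passes only in rows, so rows that do not move let the fingers close. It gives the time, the measured TCP pose, the force, the opening and the grip force at its end, in the units of the state.
- get_obs(): the state, without advancing time (a new reading comes with each control period).
- read_camera(name): name is "scene" or "side" or "wrist"; returns (picture, depth): 384x512x3 uint8, red, green, blue; 384x512 float32, m along the optical axis (not along the pixel's ray), 0 where there is no reading.
- camera_params(name): a dict with "intrinsics" (3x3 intrinsics, pixels), "cam_to_world" (4x4, takes a point from camera to world coordinates); the wrist camera has in their place "mount" (4x4, takes a point from camera to tool coordinates, whose origin is the TCP and whose axes are the flange's). Camera axes: x right, y up, looking along -z (the intrinsics and any distortion apply to the point x, -y, -z); pixel columns grow to the right and rows downward; lengths in m; the calibration is good to about 2 mm. A picture is of the moment at which its call begins: read the wrist's pose just before it. camera_params takes no time and is no camera call.
- hand_in(): hands the job in; it is judged then, once.
The state is a dict: "t": time; "q": joint angles; "joint_vel": joint speeds; "joint_torque": joint torques, N m; "eef_pos": TCP position; "tool_rot": TCP orientation; "contact_force": force on the tool from outside, world axes, zero at the start; "torque": the same for the moment, N m; "gripper_width": opening from 0.0 (shut) to 1.0 (fully open); "grasp_force": force on a finger pad.
Only numpy, scipy, OpenCV 4.12 (cv2) and the standard library are available. Lean on these libraries where they do the work, as an engineer would, in place of code of your own. Each camera call takes 0.05 s, during which the arm holds its last target. There are 200 camera calls.

## Working session

There is one attempt and no reset: what is moved stays moved. The work goes in short steps, Python scripts to look and compute and a shell command to move; the robot and the scene stay as the last step left them, time stands still between calls to the robot, and variables do not carry over. Pictures are saved under pics/ and viewed, at most 10 in all, crops included, and the job is handed in when it is done.

```bash
ls; mkdir -p pics; cat > h.py <<'E'
from station import *
import numpy as np, cv2
from scipy.spatial.transform import Rotation as R
def cam(name):
    o=get_obs(); p=camera_params(name); im,d=read_camera(name)
    if name=="wrist":
        q=o["tool_rot"]; T=np.eye(4); T[:3,:3]=R.from_quat([q[1],q[2],q[3],q[0]]).as_matrix(); T[:3,3]=o["eef_pos"]
        M=T@np.array(p["mount"])
    else: M=np.array(p["cam_to_world"])
    return im,d,np.array(p["intrinsics"]),M
def cloud(d,K,M):
    v,u=np.mgrid[:d.shape[0],:d.shape[1]]
    P=np.stack([(u-K[0,2])/K[0,0]*d,-(v-K[1,2])/K[1,1]*d,-d],-1)
    W=P@M[:3,:3].T+M[:3,3]; W[d==0]=np.nan
    return W
def ray(u,v,K,M,z):
    r=M[:3,:3]@np.array([(u-K[0,2])/K[0,0],-(v-K[1,2])/K[1,1],-1]); return M[:3,3]+r*(z-M[2,3])/r[2]
def save(n,im): cv2.imwrite("pics/"+n,im[:,:,::-1])
E
python3 - <<'E'
from h import *
for n in ["scene","side"]:
    im,d,K,M=cam(n); np.savez(n+".npz",im=im,d=d,K=K,M=M); save(n+".png",im); print(n,M.round(3).tolist(),K.tolist(),camera_params(n).keys())
print(get_obs())
E
```

```text
pics
scene [[-0.127, -0.805, 0.579, 1.463], [0.992, -0.098, 0.082, 0.171], [-0.009, 0.585, 0.811, 1.299], [0.0, 0.0, 0.0, 1.0]] [[464.3342568384889, 0.0, 250.52149256235006], [0.0, 464.3342568384889, 193.92948567619888], [0.0, 0.0, 1.0]] dict_keys(['intrinsics', 'cam_to_world'])
side [[-0.896, 0.265, -0.357, 0.062], [-0.444, -0.491, 0.75, 1.118], [0.024, 0.83, 0.557, 0.928], [0.0, 0.0, 0.0, 1.0]] [[441.2396753982466, 0.0, 256.95492711799596], [0.0, 441.2396753982466, 190.88654927473831], [0.0, 0.0, 1.0]] dict_keys(['intrinsics', 'cam_to_world'])
{'t': 0.1, 'q': array([-0.10810455,  0.47773027,  0.02237896,  1.55633719, -0.01153704,
        1.10929448, -0.08310202]), 'joint_vel': array([-0.00013153, -0.0012584 , -0.00174866, -0.00113145,  0.00078467,
        0.00036631,  0.00112152]), 'joint_torque': array([ 5.69385389e-03, -5.97765398e+01,  1.61440808e+00, -2.81952703e+01,
        1.29656185e-02,  5.02699884e-03, -1.13572563e-05]), 'eef_pos': array([ 6.74474260e-01, -1.90515051e-05,  2.30421526e-01]), 'tool_rot': array([-5.42581623e-04,  7.07115759e-01,  7.07097327e-01, -6.15454120e-04]), 'contact_force': array([-0.4200779 ,  0.06325137, -0.73758793]), 'torque': array([ 0.05520812,  0.0411718 , -0.03345219]), 'grasp_force': 0.0, 'gripper_width': 1.0027806646202895}
```

View pics/scene.png

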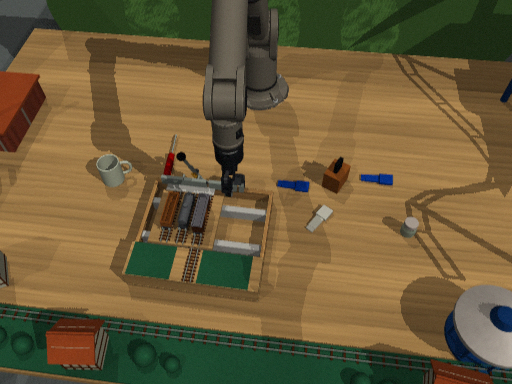

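View pics/side.png

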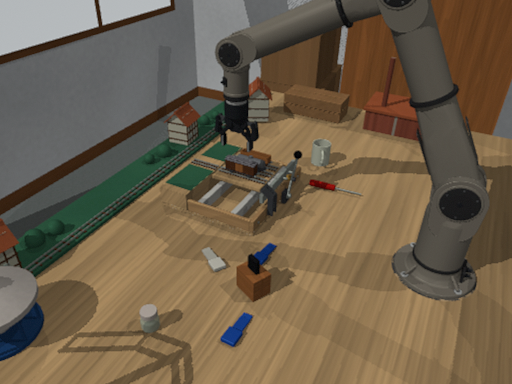

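The scene view shows the traverser around (200,235). The knob is at (181,157) and the wagons run left to right: orange (168,208), grey (186,208), van (201,210). Blade candidates are black in the wooden block (338,162), blue (293,185), blue (377,180) and white (320,217). By the description I choose the black one in the block, and I'll check it in a close crop.

```bash
python3 - <<'E'
from h import *
a=np.load("scene.npz"); im,d,K,M=[a[k] for k in("im","d","K","M")]
c1=cv2.resize(im[140:300,110:280],None,fx=3.5,fy=3.5,interpolation=cv2.INTER_CUBIC)[:,:,:]
c2=cv2.resize(im[150:200,315:365],None,fx=4,fy=4,interpolation=cv2.INTER_CUBIC)
o=np.zeros((560,795,3),np.uint8); o[:,:595]=c1[:560,:595]; o[:200,595:795]=c2; save("crop.png",o)
W=cloud(d,K,M)
for n,(u,v) in dict(knob=(181,157),holder=(336,180),handle=(339,162),van=(201,210),tank=(186,208),open=(168,208),mug=(110,165),far=(199,290),grip=(228,190)).items(): print(n,W[v,u].round(3))
def pts(m):return W[m&~np.isnan(W[...,0])]
hsv=cv2.cvtColor(im,cv2.COLOR_RGB2HSV)
# holder top
sub=np.zeros(d.shape,bool); sub[150:200,315:360]=1
t=pts(sub&(abs(W[...,2]-.072)<.004)); print("holder top",len(t),t.min(0),t.max(0),np.array(cv2.minAreaRect((t[:,:2]*1000).astype(np.float32)),dtype=object))
t=pts(sub&(W[...,2]>.09)); print("handle",len(t),t.min(0),t.max(0),t.mean(0),cv2.minAreaRect((t[:,:2]*1000).astype(np.float32)))
sub[:]=0; sub[145:170,170:192]=1
t=pts(sub&(W[...,2]>.15)); print("knob",len(t),t.mean(0),t.min(0),t.max(0))
# traverser outer outline: top of rim
sub[:]=0; sub[170:305,110:285]=1
t=pts(sub&(W[...,2]>.03)&(W[...,2]<.10)); print(cv2.minAreaRect((t[:,:2]*1000).astype(np.float32)))
E
```

```text
knob [ 0.544 -0.18   0.177]
holder [0.49  0.322 0.066]
handle [0.454 0.324 0.117]
van [ 0.713 -0.086  0.142]
tank [ 0.703 -0.136  0.13 ]
open [ 0.693 -0.199  0.104]
mug [ 0.494 -0.466  0.035]
far [ 0.918 -0.064  0.028]
grip [0.741 0.008 0.297]
holder top 233 [0.40148391 0.28054226 0.0680649 ] [0.4982821  0.36747382 0.07598716] [(450.0035095214844, 322.53851318359375)
 (61.57486343383789, 87.59280395507812) 63.48530197143555]
handle 75 [0.43044894 0.30921574 0.09199753] [0.47370029 0.33731258 0.1249532 ] [0.45372962 0.32243134 0.11214622] ((450.1514892578125, 322.4097595214844), (14.776565551757812, 44.98421859741211), 65.90882873535156)
knob 70 [ 0.53488425 -0.18344192  0.17151234] [ 0.51963989 -0.19968112  0.15065862] [ 0.54566662 -0.17103757  0.1815639 ]
((706.1689453125, -167.55874633789062), (563.3838500976562, 429.4629821777344), 89.01091766357422)
```

View pics/crop.png

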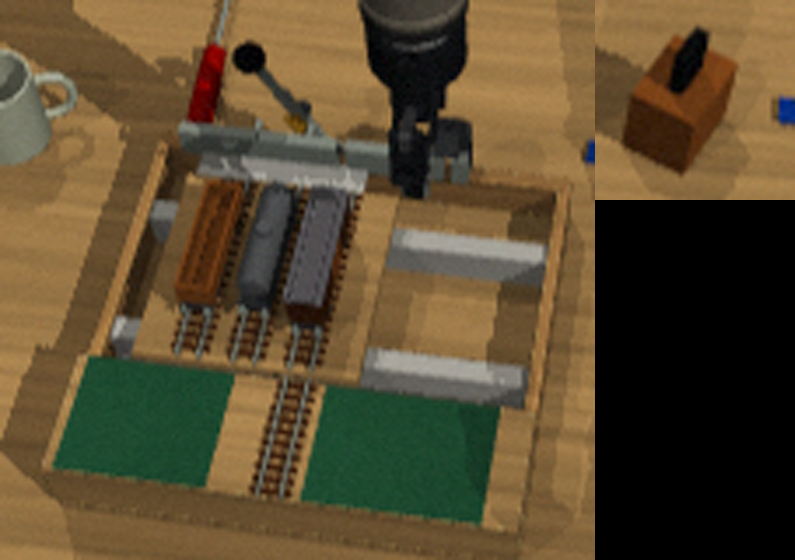

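The crop shows the brown open wagon at (210,240), the grey tank on the second road at (265,245) and the van at (318,255), so one stroke (0.050) is needed. The black blade in the wooden block is confirmed (inset at 690,60). The blue and white ones lie loose on the bench.

I'll move the arm over to the lever's -y side with the fingers shut, then measure the traverser with a clear view.

```bash
python3 -m creep '[[-1,-20,-50,10,0,0,0],[-1,-30,-55,10,0,0,0],[-1,-30,-55,0,0,0,0],[-1,-30,-55,0,0,0,0],[-1,-30,-45,0,0,0,0]]' | tail -c 600
python3 - <<'E'
from h import *
for n in ["scene","side","wrist"]:
    im,d,K,M=cam(n); np.savez(n+"2.npz",im=im,d=d,K=K,M=M); save(n+"2.png",im)
a=np.load("scene2.npz"); im,d,K,M=[a[k] for k in("im","d","K","M")]
W=cloud(d,K,M); hsv=cv2.cvtColor(im,cv2.COLOR_RGB2HSV)
g=(cv2.inRange(hsv,(60,80,30),(90,255,200))>0); g[:230]=0; g[305:]=0; g[:,:110]=0; g[:,285:]=0
t=W[g&~np.isnan(W[...,0])]; print("z",np.median(t[:,2]),cv2.minAreaRect((t[:,:2]*1000).astype(np.float32)), cv2.boxPoints(cv2.minAreaRect((t[:,:2]*1000).astype(np.float32))))
crop=cv2.resize(im[140:300,110:280],None,fx=3.5,fy=3.5,interpolation=cv2.INTER_CUBIC); save("crop2.png",crop)
E
```

```text
t: 0.72
eef_pos: [0.5338, -0.2613, 0.2509]
tool_rot: [-0.0, 0.708, 0.707, -0.0]
contact_force: [0.9, -0.0, -0.3]
gripper_width: -0.001
grasp_force: 0.0
z 0.07901072304738288 ((864.30224609375, -99.6492919921875), (359.26336669921875, 109.65510559082031), 89.00079345703125) [[ 806.3505   -278.29755 ]
 [ 915.98895  -280.20978 ]
 [ 922.25397    78.99896 ]
 [ 812.61554    80.911194]]
```

View pics/crop2.png

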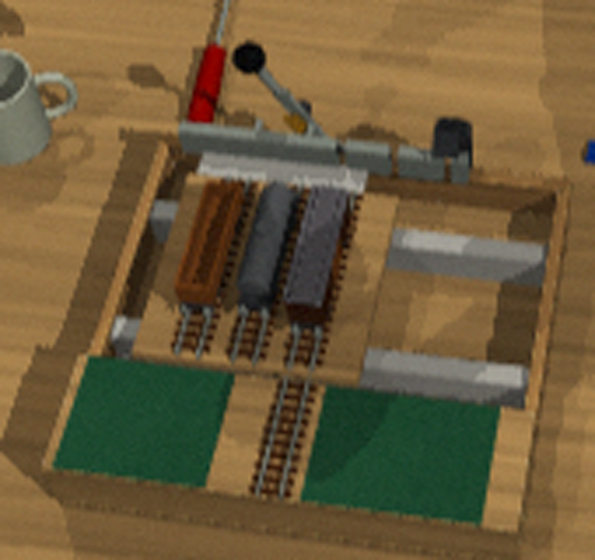

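Crop 2 shows the dark socket block at crop (452,140), which is full pixel (239,180). The knob is at (249,58), pixel (181,157). The traverser's yaw is about -1°. Next I measure both points.

```bash
python3 - <<'E'
from h import *
from scipy.optimize import least_squares
for n in ["scene2","side2"]:
    a=np.load(n+".npz"); im,d,K,M=[a[k] for k in("im","d","K","M")]
    W=cloud(d,K,M); ok=~np.isnan(W[...,0]); dark=im.max(2)<75
    def box(c,h,extra): return W[ok&(np.abs(W-np.array(c))<np.array(h)).all(2)&extra]
    t=box((.535,-.183,.165),(.03,.03,.025),dark)
    t=t[t[:,2]>.15]
    r=least_squares(lambda p:np.linalg.norm(t-p,axis=1)-.015,[.535,-.183,.165],loss="soft_l1",f_scale=.002)
    print(n,"knob",len(t),r.x.round(4))
    m=dark&ok&(np.abs(W[...,0]-.57)<.07)&(np.abs(W[...,1]+.02)<.06)&(W[...,2]>.085)&(W[...,2]<.13)
    k,l,s,c=cv2.connectedComponentsWithStats(m.astype(np.uint8)); j=1+s[1:,4].argmax(); t=W[l==j]
    print("socket",s[j],c[j],t.mean(0).round(4),t.min(0).round(4),t.max(0).round(4))
    top=t[t[:,2]>.1]; print("top",len(top),top.mean(0).round(4),np.array(cv2.boxPoints(cv2.minAreaRect((top[:,:2]*1000).astype(np.float32)))).round(1).tolist())
    x0,y0,w,h=s[j][:4]; crop=im[y0-25:y0+h+25,x0-60:x0+w+30]; save(n+"s.png",cv2.resize(crop,None,fx=6,fy=6,interpolation=cv2.INTER_CUBIC)[:600,:800])
    w=box((.45,.322,.12),(.05,.05,.03),dark); print("handle",len(w),w.mean(0).round(4),w.max(0).round(4),cv2.minAreaRect((w[:,:2]*1000).astype(np.float32)))
E
```

```text
scene2 knob 66 [ 0.5287 -0.1857  0.1647]
socket [233 174  12  12 101] [238.4950495  179.44554455] [0.563  0.0049 0.1137] [ 0.5309 -0.0113  0.0854] [0.5822 0.0192 0.1299]
top 86 [0.5654 0.0035 0.1171] [[536.0999755859375, -9.199999809265137], [581.2000122070312, -11.5], [582.5999755859375, 16.100000381469727], [537.4000244140625, 18.399999618530273]]
handle 73 [0.455  0.3221 0.1106] [0.47   0.3365 0.124 ] ((449.9770202636719, 322.8568115234375), (14.05383014678955, 39.45846176147461), 63.84199905395508)
side2 knob 46 [ 0.5302 -0.1876  0.1614]
socket [260 184  17  17 165] [268.03030303 191.96969697] [0.5514 0.0047 0.1084] [ 0.5294 -0.0594  0.0851] [0.5793 0.0185 0.1299]
top 121 [0.5538 0.004  0.1138] [[529.4000244140625, -11.899999618530273], [577.5, -15.5], [579.7000122070312, 13.600000381469727], [531.5999755859375, 17.299999237060547]]
handle 126 [0.4441 0.326  0.1083] [0.4647 0.3364 0.1212] ((446.04754638671875, 322.61370849609375), (15.353565216064453, 38.535308837890625), 65.35472106933594)
```

```bash
python3 -m creep '[[-1,-4,0,-50,0,0,0],[-1,0,0,-51,0,0,0],[-1,0,30,0,0,0,0],[-1,0,16,0,0,0,0],[-1,0,12,0,0,0,0]]' | tail -c 600;  python3 -m creep '[[-1,0,16,0,0,0,0],[-1,0,16,0,0,0,0],[-1,0,16,0,0,0,0],[-1,0,16,0,0,0,0],[-1,0,16,0,0,0,0]]' | tail -c 600
```

```text
t: 1.5
eef_pos: [0.5328, -0.2024, 0.1518]
tool_rot: [0.002, 0.707, 0.707, -0.0]
contact_force: [-3.2, -11.5, 10.2]
gripper_width: -0.003
grasp_force: 6.0
t: 2.12
eef_pos: [0.5337, -0.1228, 0.1523]
tool_rot: [0.003, 0.708, 0.707, 0.001]
contact_force: [2.0, -7.2, 1.2]
gripper_width: -0.003
grasp_force: 3.9
```

```bash
python3 -m creep '[[-1,0,10,0,0,0,0],[-1,0,10,0,0,0,0],[-1,0,8,0,0,0,0],[-1,0,6,0,0,0,0]]' | tail -c 600;  python3 -m creep '[[-1,0,3,0,0,0,0]]' | tail -c 600;  python3 -m creep '[[-1,0,2,0,0,0,0]]' | tail -c 600
```

```text
t: 2.62
eef_pos: [0.5322, -0.09, 0.1504]
tool_rot: [0.002, 0.708, 0.707, -0.001]
contact_force: [2.2, -11.9, -8.2]
gripper_width: 0.002
grasp_force: 5.8
t: 2.75
eef_pos: [0.5319, -0.0872, 0.1502]
tool_rot: [0.002, 0.708, 0.707, -0.001]
contact_force: [1.4, -11.0, -7.4]
gripper_width: -0.0
grasp_force: 5.7
t: 2.88
eef_pos: [0.5317, -0.0856, 0.1501]
tool_rot: [0.002, 0.708, 0.706, -0.001]
contact_force: [2.2, -12.6, -9.0]
gripper_width: 0.002
grasp_force: 5.9
```

```bash
for i in 1 2 ; do python3 -m creep '[[-1,0,2,0,0,0,0]]' | grep -E "eef|contact"; done;  python3 -m creep '[[-1,0,1,0,0,0,0]]' | grep -E "eef|contact"
```

```text
eef_pos: [0.5315, -0.084, 0.15]
contact_force: [1.4, -15.3, -10.0]
eef_pos: [0.5315, -0.0838, 0.1499]
contact_force: [1.8, -20.3, -11.1]
eef_pos: [0.5315, -0.0837, 0.15]
contact_force: [2.8, -20.2, -10.9]
```

The tool stalled at y -0.084 with the force rising to 20 N, so the lever is at its stop. I'll let it go and look.

```bash
python3 -m creep '[[-1,0,-60,0,0,0,0],[-1,0,-60,0,0,0,0],[-1,0,-60,0,0,0,0],[-1,0,0,60,0,0,0],[-1,0,0,45,0,0,0]]' | tail -c 300
python3 - <<'E'
from h import *
im,d,K,M=cam("scene"); np.savez("scene3.npz",im=im,d=d,K=K,M=M)
o=np.zeros((560,790,3),np.uint8); o[:,:595]=cv2.resize(im[140:300,110:280],None,fx=3.5,fy=3.5,interpolation=cv2.INTER_CUBIC)
o[:180,595:790]=cv2.resize(im[165:195,220:252],(195,180),interpolation=cv2.INTER_CUBIC)
save("crop3.png",o)
E
```

```text
t: 3.88
eef_pos: [0.5325, -0.2575, 0.2577]
tool_rot: [0.001, 0.707, 0.707, 0.001]
contact_force: [0.9, -0.1, -0.7]
gripper_width: 0.0
grasp_force: 0.0
```

View pics/crop3.png

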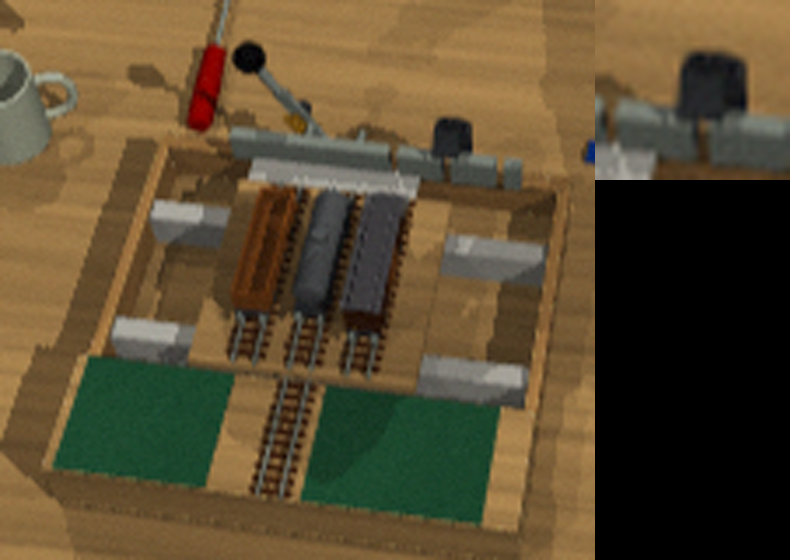

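Crop 3 shows the tank's road (305,340) continuing into the approach track (292,390). The lever is home at (249,58) and a notch now stands at the socket. Next I take a wrist look at the socket on the way to the blade.

```bash
python3 - <<'E'
from h import *
p=camera_params("wrist"); print(p.keys(),np.round(p["mount"],3).tolist(),np.array(p["intrinsics"]).round(1).tolist())
a=np.load("wrist2.npz"); print(ray(256,192,a["K"],a["M"],.118), a["M"][:3,3])
E
python3 -m creep '[[-1,-5,60,20,0,0,0.187],[-1,-5,60,20,0,0,0.187],[-1,-5,60,20,0,0,0.187],[-1,-5,60,0,0,0,0.187],[0,-5,20,0,0,0,0.187]]' | tail -c 300
```

```text
dict_keys(['intrinsics', 'mount']) [[-0.0, 0.946, 0.324, 0.084], [1.0, -0.0, 0.001, 0.001], [0.001, 0.324, -0.946, -0.143], [0.0, 0.0, 0.0, 1.0]] [[271.8, 0.0, 254.2], [0.0, 271.8, 191.0], [0.0, 0.0, 1.0]]
[ 0.53228646 -0.2782386   0.118     ] [ 0.5324192  -0.18192917  0.39355759]
t: 4.55
eef_pos: [0.5068, 0.0059, 0.3156]
tool_rot: [0.001, 0.306, 0.952, 0.001]
contact_force: [0.6, -0.6, -0.1]
gripper_width: 0.196
grasp_force: 0.0
```

```bash
python3 - <<'E'
from h import *
im,d,K,M=cam("wrist"); np.savez("w4.npz",im=im,d=d,K=K,M=M)
p=np.linalg.inv(M)@[.565,.0035,.118,1]; print(K[0,2]+K[0,0]*p[0]/-p[2],K[1,2]+K[1,1]*p[1]/p[2]*1)
save("w4.png",cv2.resize(im,(800,600),interpolation=cv2.INTER_CUBIC))
E
```

```text
277.12228711931994 202.0400008533718
```

View pics/w4.png

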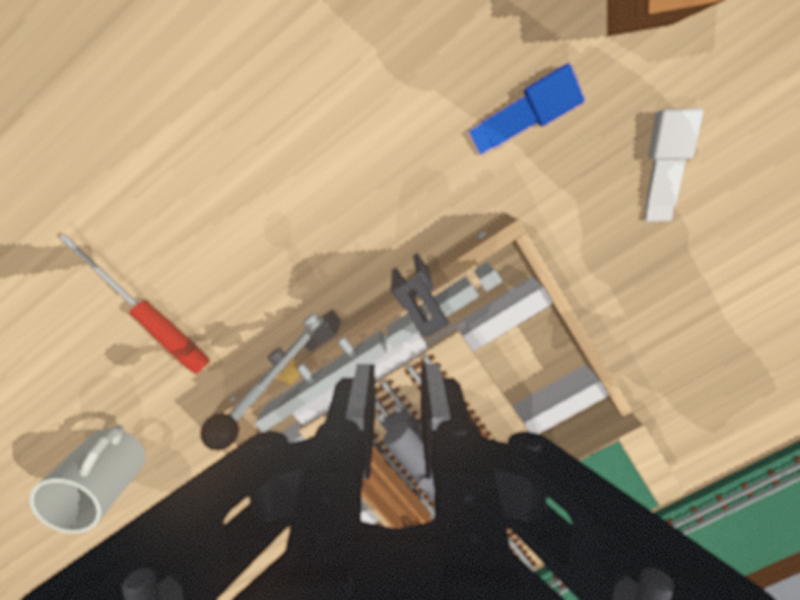

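The wrist view shows the open socket mouth at (425,300), pixel (272,192), with the slot showing lighter inside its dark ring. The knob is at (220,432), the blue blade at (545,100) and the white one at (675,160). Now I take a crop to locate the mouth.

```bash
python3 - <<'E'
from h import *
a=np.load("w4.npz"); im,d,K,M=[a[k] for k in("im","d","K","M")]
W=cloud(d,K,M)
s=im[155:220,240:300]
save("w4c.png",cv2.resize(s,(600,600*65//60//1),interpolation=cv2.INTER_NEAREST)[:600])
dark=(im.max(2)<95)
yaw=-np.deg2rad(1.0)
n=np.array([-np.sin(.611)*np.cos(yaw),-np.sin(.611)*np.sin(yaw),np.cos(.611)]); ex=np.array([np.cos(.611)*np.cos(yaw),np.cos(.611)*np.sin(yaw),np.sin(.611)]); ey=np.cross(n,ex)
c0=np.array([.5655,.0035,.118])
# rectify the mouth plane at 0.5mm/px, +-35mm
G=np.arange(-40,40,.25)/1000
X,Y=np.meshgrid(G,G,indexing="ij"); P=c0+X[...,None]*ex+Y[...,None]*ey
Q=(np.c_[P.reshape(-1,3),np.ones(P.size//3)]@np.linalg.inv(M).T)[:,:3]
u=K[0,2]+K[0,0]*Q[:,0]/-Q[:,2]; v=K[1,2]+K[1,1]*Q[:,1]/Q[:,2]
r=cv2.remap(im,u.reshape(X.shape).astype(np.float32),v.reshape(X.shape).astype(np.float32),cv2.INTER_CUBIC)
rr=cv2.resize(r[::-1,::-1],(600,600),interpolation=cv2.INTER_CUBIC) # up=+x, left=+y
for k in range(-40,41,10):
    q=int((40-k)*7.5); cv2.line(rr,(q,0),(q,8 if k else 599),(255,0,0),1); cv2.line(rr,(0,q),(8 if k else 599,q),(255,0,0),1)
save("rect.png",rr)
E
```

```text
(no output)
```

View pics/rect.png

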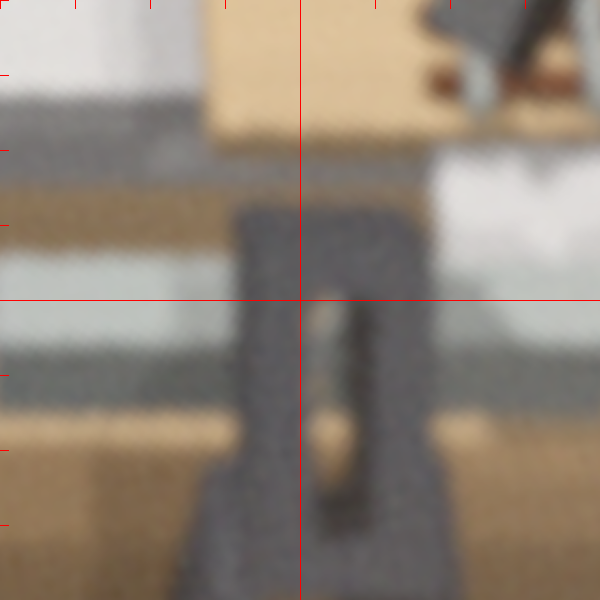

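The rectified view shows the slot spanning columns 310–372 (8.3 mm) and rows 292–533 (32 mm), which matches the given mouth. Its centre is at (341,412), that is -5.5 mm in y and -15 mm along the plane. I still have to slide it along the ray to z 0.118.

```bash
python3 - <<'E'
from h import *
a=np.load("w4.npz"); im,d,K,M=[a[k] for k in("im","d","K","M")]
yaw=-np.deg2rad(1.0); c,s=np.cos(.611),np.sin(.611); 
n=np.array([-s*np.cos(yaw),-s*np.sin(yaw),c]); ex=np.array([c*np.cos(yaw),c*np.sin(yaw),s]); ey=np.cross(n,ex)
P=np.array([.5655,.0035,.118])-.015*ex-.0055*ey
C=M[:3,3]; r=P-C; S=C+r*(.118-C[2])/r[2]; print("cam",C,"P",P,"S",S)
# knob by wrist ray & depth
W=cloud(d,K,M); t=W[(im.max(2)<70)&(np.linalg.norm(W-np.array([.5295,-.1865,.164]),axis=-1)<.025)]; print("knob",len(t),t.mean(0),t.max(0))
# scene3 and side rays check: project S
for nme in ["scene3","side2"]:
    b=np.load(nme+".npz"); q=np.linalg.inv(b["M"])@np.r_[S,1]; KK=b["K"]; print(nme,KK[0,2]+KK[0,0]*q[0]/-q[2],KK[1,2]+KK[1,1]*q[1]/q[2])
# depth median on the ring around slot, fit plane
m=(im.max(2)<110)&(np.linalg.norm(W-S,axis=-1)<.024); t=W[m]; print("ring",len(t),t.mean(0),((t-S)@np.c_[ex,ey,n]).mean(0),((t-S)@n).std())
E
```

```text
cam [0.43916011 0.05492956 0.45825328] P [ 0.55311976 -0.00178474  0.1093947 ] S [ 5.50308717e-01 -3.85767186e-04  1.18000000e-01]
knob 93 [ 0.53100341 -0.18037282  0.17121504] [ 0.5387022  -0.17357489  0.17972493]
scene3 237.42746550093898 175.3756889621774
side2 269.07822016091006 188.89212834868027
ring 563 [5.50994665e-01 1.03183174e-04 1.16034442e-01] [-0.00057285  0.00050085 -0.0019985 ] 0.004863035206437213
```

Socket mouth S = (0.5503, -0.0004, 0.118), which agrees with the traverser's geometry. Next I go above the blade, turning the tool across its handle.

```bash
python3 -m creep '[[1,-11,62,-12,0,0,0.104],[1,-11,62,-12,0,0,0.104],[1,-12,62,-12,0,0,0],[1,-12,62,-12,0,0,0],[1,-12,62,-12,0,0,0]]' | tail -c 300;python3 -m creep '[[1,0,5,0,0,0,0]]' | tail -c 300
python3 - <<'E'
from h import *
im,d,K,M=cam("wrist"); np.savez("w5.npz",im=im,d=d,K=K,M=M); save("w5.png",im)
o=get_obs(); q=o["tool_rot"]; A=R.from_quat([q[1],q[2],q[3],q[0]]).as_matrix(); print(o["eef_pos"],np.degrees(np.arctan2(A[1,1],A[0,1])))
W=cloud(d,K,M); ok=~np.isnan(W[...,0])
m=ok&(abs(W[...,2]-.118)<.004)&(np.linalg.norm(W[...,:2]-[.449,.322],axis=-1)<.045)
t=W[m]; print(len(t),t.mean(0),cv2.minAreaRect((t[:,:2]*1000).astype(np.float32)))
m=ok&(abs(W[...,2]-.072)<.004)&(np.linalg.norm(W[...,:2]-[.449,.322],axis=-1)<.07)
t=W[m]; print(len(t),t.mean(0),cv2.minAreaRect((t[:,:2]*1000).astype(np.float32)))
E
```

```text
t: 5.22
eef_pos: [0.4507, 0.3038, 0.2562]
tool_rot: [0.001, 0.214, 0.977, 0.001]
contact_force: [0.7, 0.7, 0.2]
gripper_width: 1.003
grasp_force: 0.0
t: 5.35
eef_pos: [0.4481, 0.3121, 0.2555]
tool_rot: [-0.001, 0.21, 0.978, 0.001]
contact_force: [0.5, -0.4, 0.3]
gripper_width: 0.999
grasp_force: 0.0
[0.44945662 0.31001221 0.25577399] 65.6384999132968
457 [0.44725463 0.32103875 0.11776315] ((448.359619140625, 320.684326171875), (13.930196762084961, 39.84526062011719), 63.30809020996094)
2564 [0.44483205 0.32221167 0.07224519] ((448.3768310546875, 320.6988830566406), (60.02476119995117, 80.52139282226562), 63.42581558227539)
```

View pics/w5.png

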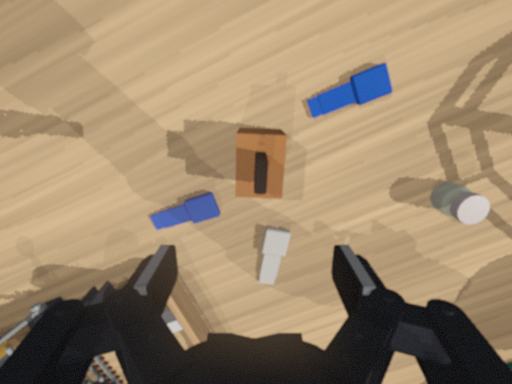

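The view shows the black handle in its block at (261,172), with the blue (200,210), blue (360,88) and white (272,255) blades clear of it. Top face 13.9 x 39.8 mm at z 0.118, as it must be. The centre is (0.4483, 0.3207) and its y-axis is at 63.4°.

```bash
python3 -m creep '[[1,-1,10,0,0,0,-0.039],[1,0,0,-40,0,0,0],[1,0,0,-40,0,0,0],[1,0,0,0,0,0,0]]' | tail -c 300
```

```text
t: 5.9
eef_pos: [0.449, 0.314, 0.1738]
tool_rot: [-0.001, 0.233, 0.972, -0.002]
contact_force: [-0.3, -0.8, 1.0]
gripper_width: 0.997
grasp_force: 0.0
```

```bash
python3 -m creep '[[1,-1,7,-15,0,0,0],[1,0,0,-20,0,0,0],[1,0,0,0,0,0,0]]' | tail -c 300; python3 -m creep '[[1,0,0,-25,0,0,0],[1,0,0,-20,0,0,0],[1,0,0,-12,0,0,0],[1,0,0,0,0,0,0]]' | tail -c 300
```

```text
t: 6.28
eef_pos: [0.4484, 0.3242, 0.1408]
tool_rot: [-0.0, 0.231, 0.973, -0.0]
contact_force: [0.6, 0.1, 0.1]
gripper_width: 1.0
grasp_force: 0.0
t: 6.78
eef_pos: [0.4485, 0.3243, 0.084]
tool_rot: [-0.0, 0.231, 0.973, -0.0]
contact_force: [0.8, -0.4, -0.9]
gripper_width: 0.997
grasp_force: 0.0
```

```bash
python3 -m creep '[[1,0,-3.5,-1,0,0,0],[-1,0,0,0,0,0,0],[-1,0,0,0,0,0,0],[-1,0,0,0,0,0,0],[-1,0,0,0,0,0,0]]' 60 | tail -c 300; python3 -m creep '[[-1,0,0,0,0,0,0],[-1,0,0,0,0,0,0]]' | tail -c 300
```

```text
t: 7.4
eef_pos: [0.4484, 0.3207, 0.083]
tool_rot: [0.0, 0.231, 0.973, 0.0]
contact_force: [0.0, 2.1, 5.3]
gripper_width: 0.159
grasp_force: 59.0
t: 7.65
eef_pos: [0.4484, 0.3208, 0.083]
tool_rot: [0.0, 0.231, 0.973, 0.0]
contact_force: [-0.7, -0.6, 2.3]
gripper_width: 0.152
grasp_force: 58.5
```

The handle is gripped, with the TCP 11 mm above the shoulder. I lift it, carry it over and turn.

```bash
python3 -m creep '[[-1,0,0,30,0,0,0],[-1,0,0,55,0,0,0],[-1,0,0,55,0,0,0],[-1,0,0,30,0,0,0],[-1,8,-50,0,0,0,0.15]]' | tail -c 300; python3 -m creep '[[-1,8,-55,0,0,0,0.15],[-1,8,-55,0,0,0,0.15],[-1,8,-55,0,0,0,0],[-1,8,-55,0,0,0,0],[-1,8,-50,0,0,0,0]]' | tail -c 300;  python3 -m creep '[[-1,0,0,0,-0.003,-0.153,0],[-1,0,0,0,-0.003,-0.153,0],[-1,0,0,0,-0.003,-0.153,0],[-1,0,0,0,-0.003,-0.153,0],[-1,0,0,0,0,0,0]]' | tail -c 300; python3 -c "
from h import *
o=get_obs();print(o['q']);q=o['tool_rot'];print(R.from_quat([q[1],q[2],q[3],q[0]]).as_matrix().round(3))"
```

```text
t: 8.28
eef_pos: [0.4564, 0.2751, 0.2559]
tool_rot: [0.002, 0.153, 0.988, 0.003]
contact_force: [1.8, -0.6, -1.4]
gripper_width: 0.154
grasp_force: 59.2
t: 8.9
eef_pos: [0.496, -0.0015, 0.2526]
tool_rot: [-0.0, 0.009, 1.0, -0.0]
contact_force: [1.1, -0.1, -1.2]
gripper_width: 0.157
grasp_force: 59.2
t: 9.52
eef_pos: [0.4927, -0.0002, 0.2503]
tool_rot: [0.299, 0.008, 0.954, -0.004]
contact_force: [0.1, 1.0, -0.8]
gripper_width: 0.155
grasp_force: 59.3
[ 0.17266321 -0.0891285  -0.36122874  2.3670029   0.34456768  0.27913609
  1.05438234]
[[-0.821  0.017  0.57 ]
 [ 0.012  1.    -0.013]
 [-0.57  -0.004 -0.822]]
```

```bash
python3 -m creep '[[-1,2,0,-20,0,0,0],[-1,2,1,-20,0,0,0],[-1,0,0,-16,0,0,0],[-1,0,0,0,0,0,0]]' | tail -c 300
python3 - <<'E'
from h import *
o=get_obs();q=o['tool_rot'];A=R.from_quat([q[1],q[2],q[3],q[0]]).as_matrix();print(o['q'].round(3),A[:,2].round(4),A[:,1].round(4))
im,d,K,M=cam("wrist"); np.savez("w6.npz",im=im,d=d,K=K,M=M)
S=np.array([.5503,-.0004,.118])
for n_,P in dict(S=S,tip=o['eef_pos']+A[:,2]*.073,sh=o['eef_pos']+A[:,2]*.011).items():
    p=np.linalg.inv(M)@np.r_[P,1]; print(n_,P.round(4),K[0,2]+K[0,0]*p[0]/-p[2],K[1,2]+K[1,1]*p[1]/p[2])
print(((o['eef_pos']-S)@A).round(4))
save("w6.png",cv2.resize(im[60:260,156:356],(600,600),interpolation=cv2.INTER_CUBIC))
E
```

```text
t: 10.02
eef_pos: [0.5014, 0.001, 0.1964]
tool_rot: [0.3, 0.008, 0.954, -0.004]
contact_force: [1.0, -0.4, -1.0]
gripper_width: 0.155
grasp_force: 59.3
[ 0.235  0.04  -0.452  2.413  1.013  0.177  0.383] [ 0.5726 -0.0131 -0.8197] [ 0.0182  0.9998 -0.0032]
S [ 5.503e-01 -4.000e-04  1.180e-01] 253.23085739947794 189.07778936205412
tip [5.432e-01 1.000e-04 1.365e-01] 253.49400023682858 201.5764167212234
sh [0.5077 0.0009 0.1873] 253.239047049355 236.78138531957495
[-0.0048  0.0003 -0.0923]
```

View pics/w6.png

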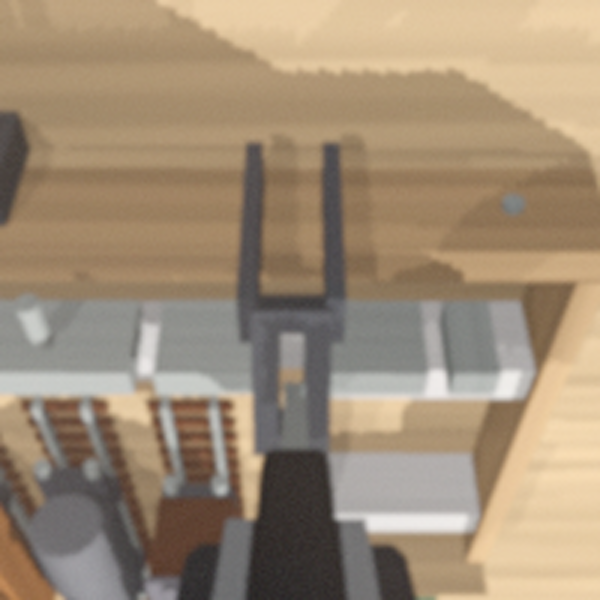

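The view shows the blade tip (295,390) over the slot (cols 280–305, rows 332–450), aligned in y to under 1 mm. The blade sits 4.8 mm too far along the tool's -x axis. I correct that while advancing.

```bash
cat > st.py <<'E'
from h import *
o=get_obs();q=o['tool_rot'];A=R.from_quat([q[1],q[2],q[3],q[0]]).as_matrix();print(o['t'],o['eef_pos'].round(4),o['q'].round(3),'z',A[:,2].round(4),'y',A[:,1].round(4))
S=np.array([.5503,-.0004,.118]); yaw=-np.deg2rad(1);c,s=np.cos(.611),np.sin(.611)
n=np.array([-s*np.cos(yaw),-s*np.sin(yaw),c]); ex=np.array([c*np.cos(yaw),c*np.sin(yaw),s]); B=np.c_[ex,np.cross(n,ex),n]
sh=o['eef_pos']+.011*A[:,2]; tip=o['eef_pos']+.073*A[:,2]
print('shoulder',((sh-S)@B*1000).round(1),'tip',((tip-S)@B*1000).round(1),'F(slot)',(o['contact_force']@B).round(1),'gw',o['gripper_width'])
print('tilt deg',np.degrees(np.arcsin(A[0,2])).round(2),'angle to slot',np.degrees(np.arccos(-A[:,2]@n)).round(2))
E
python3 -m creep '[[-1,3,-0.5,-12,0,0,0],[-1,0,0,0,0,0,0]]' >/dev/null; python3 st.py
```

```text
10.325 [0.5042 0.0008 0.1854] [ 0.28   0.074 -0.5    2.418  1.245  0.176  0.157] z [ 0.5745 -0.0123 -0.8184] y [ 0.018   0.9998 -0.0025]
shoulder [ 0.9  0.4 70.6] tip [1.  0.2 8.6] F(slot) [-0.3 -0.7 -1.3] gw 0.15760635321141425
tilt deg 35.07 angle to slot 0.15
```

```bash
python3 -m creep '[[-1,4,-0.3,-6.4,0,0,0],[-1,4,-0.3,-6.4,0,0,0],[-1,0,0,0,0,0,0]]' >/dev/null; python3 st.py
```

```text
10.7 [5.120e-01 3.000e-04 1.727e-01] [ 0.26   0.116 -0.483  2.417  1.472  0.183 -0.064] z [ 0.5748 -0.0122 -0.8182] y [ 0.018   0.9998 -0.0023]
shoulder [ 0.   0.  55.8] tip [ 0.1 -0.1 -6.2] F(slot) [-1.2  0.2 -0.6] gw 0.1532129082610616
tilt deg 35.09 angle to slot 0.15
```

Tip is in the mouth with no force. Continuing down the slot.

```bash
python3 -m creep '[[-1,4.6,-0.1,-6.5,0,0,0],[-1,4.6,-0.1,-6.5,0,0,0],[-1,0,0,0,0,0,0]]' >/dev/null; python3 st.py;  python3 -m creep '[[-1,4.6,-0.1,-6.5,0,0,0],[-1,0,0,0,0,0,0]]' >/dev/null; python3 st.py
```

```text
11.075 [5.209e-01 2.000e-04 1.595e-01] [ 0.268  0.164 -0.496  2.41   1.662  0.203 -0.245] z [ 0.5745 -0.0118 -0.8184] y [ 0.0177  0.9998 -0.002 ]
shoulder [-0.3  0.1 39.9] tip [ -0.2  -0.  -22.1] F(slot) [-0.7 -1.2 -1.2] gw 0.15279210609552565
tilt deg 35.07 angle to slot 0.12
11.325 [5.252e-01 1.000e-04 1.529e-01] [ 0.28   0.189 -0.509  2.406  1.739  0.217 -0.316] z [ 0.5744 -0.0117 -0.8185] y [ 0.0176  0.9998 -0.0019]
shoulder [-0.5  0.1 32. ] tip [ -0.5  -0.1 -30. ] F(slot) [-0.8  0.5 -1. ] gw 0.15948871300188672
tilt deg 35.06 angle to slot 0.11
```

```bash
python3 -m creep '[[-1,4.8,-0.1,-6.3,0,0,0],[-1,4.6,-0.1,-6.5,0,0,0],[-1,0,0,0,0,0,0]]' >/dev/null; python3 st.py;  python3 -m creep '[[-1,4.6,-0.1,-6.5,0,0,0],[-1,0,0,0,0,0,0]]' >/dev/null; python3 st.py
```

```text
11.7 [ 5.345e-01 -2.000e-04  1.399e-01] [ 0.306  0.239 -0.54   2.395  1.853  0.249 -0.416] z [ 0.5741 -0.0117 -0.8187] y [ 0.0178  0.9998 -0.0019]
shoulder [-0.4 -0.1 16. ] tip [ -0.4  -0.2 -46. ] F(slot) [ 0.  -0.4 -0.8] gw 0.15710441704607855
tilt deg 35.03 angle to slot 0.1
11.95 [ 5.390e-01 -3.000e-04  1.334e-01] [ 0.318  0.265 -0.555  2.389  1.898  0.266 -0.454] z [ 0.5742 -0.0117 -0.8186] y [ 0.0177  0.9998 -0.0019]
shoulder [-0.4 -0.1  8.1] tip [ -0.3  -0.2 -53.9] F(slot) [-0.8 -0.8 -0.6] gw 0.15949870502929295
tilt deg 35.04 angle to slot 0.11
```

Still free. Easing on to the stop.

```bash
python3 -m creep '[[-1,3,-0.1,-4.2,0,0,0],[-1,0,0,0,0,0,0]]' >/dev/null; python3 st.py;  python3 -m creep '[[-1,1.3,0,-1.8,0,0,0],[-1,0,0,0,0,0,0]]' >/dev/null; python3 st.py
```

```text
12.2 [ 5.423e-01 -3.000e-04  1.291e-01] [ 0.326  0.282 -0.564  2.385  1.926  0.278 -0.477] z [ 0.5745 -0.0116 -0.8184] y [ 0.0177  0.9998 -0.0018]
shoulder [-0.2 -0.1  2.7] tip [ -0.1  -0.2 -59.3] F(slot) [-0.1 -0.8 -1.8] gw 0.15889929171383207
tilt deg 35.06 angle to slot 0.11
12.45 [ 5.435e-01 -4.000e-04  1.273e-01] [ 0.329  0.289 -0.568  2.384  1.937  0.283 -0.485] z [ 0.5746 -0.0117 -0.8183] y [ 0.0177  0.9998 -0.0019]
shoulder [-0.2 -0.1  0.6] tip [ -0.1  -0.2 -61.4] F(slot) [-0.7 -1.8  1.4] gw 0.15765422186160705
tilt deg 35.07 angle to slot 0.12
```

```bash
python3 -m creep '[[-1,0.8,0,-1.2,0,0,0],[-1,0,0,0,0,0,0]]' >/dev/null; python3 st.py
```

```text
12.7 [ 5.436e-01 -4.000e-04  1.272e-01] [ 0.331  0.29  -0.571  2.384  1.943  0.287 -0.49 ] z [ 0.576  -0.0126 -0.8174] y [ 0.0172  0.9998 -0.0033]
shoulder [-0.2 -0.2  0.4] tip [ -0.   -0.3 -61.6] F(slot) [-1.1 -3.  35.2] gw 0.15463169691270845
tilt deg 35.17 angle to slot 0.23
```

Force rises to 35 N with the shoulder on the mouth, so the blade is home. I relax, open and back out along the slot axis.

```bash
python3 -m creep '[[-1,-0.8,0,1.2,0,0,0],[0.3,0,0,0,0,0,0],[0.3,0,0,0,0,0,0]]' | tail -c 200; python3 -m creep '[[0.3,-6,0,8.6,0,0,0],[0.3,-12,0,17,0,0,0],[0.3,-18,0,26,0,0,0],[0.3,-18,0,26,0,0,0],[0.3,-10,0,40,0,0,0]]' >/dev/null; python3 -m creep '[[0.3,0,0,50,0,0,0],[0.3,0,0,0,0,0,0]]' | tail -c 260; python3 st.py
python3 - <<'E'
from h import *
im,d,K,M=cam("wrist"); np.savez("w7.npz",im=im,d=d,K=K,M=M)
S=np.array([.5503,-.0004,.118]);n=np.array([-.5735,.01,.819])
T=S+.046*n; W=cloud(d,K,M)
m=(np.linalg.norm(W-T,axis=-1)<.022)&(im.max(2)<80); t=W[m]; print(len(t),((t-S)@n).max()*1000, np.percentile((t-S)@n,[50,90])*1000)
im2=cam("scene")[0]; im3=cv2.resize(im2[140:300,110:280],(425,400),interpolation=cv2.INTER_CUBIC)
o=np.zeros((400,795,3),np.uint8); o[:,:425]=im3; o[:370,425:]=cv2.resize(im[20:340,96:416],(370,370)); save("end.png",o)
E
```

```text
t: 13.08
eef_pos: [0.5438, 0.0002, 0.1273]
tool_rot: [0.301, 0.008, 0.953, -0.003]
contact_force: [-0.7, 0.4, 0.0]
gripper_width: 0.574
grasp_force: 0.0
t: 13.95
eef_pos: [0.4998, -0.0121, 0.2273]
tool_rot: [0.301, 0.016, 0.953, -0.018]
contact_force: [0.5, -0.1, -1.3]
gripper_width: 0.651
grasp_force: 0.0
13.95 [ 0.4998 -0.0121  0.2273] [ 0.392 -0.022 -0.576  2.376  0.643  0.233  0.764] z [ 0.5739 -0.0441 -0.8177] y [ 0.0406  0.9989 -0.0253]
shoulder [ 21.5 -13.  107.4] tip [ 21.6 -15.1  45.4] F(slot) [-0.4 -0.1 -1.3] gw 0.6505469060282757
tilt deg 35.02 angle to slot 1.95
707 48.033655954327294 [46.26499544 47.1671278 ]
```

View pics/end.png

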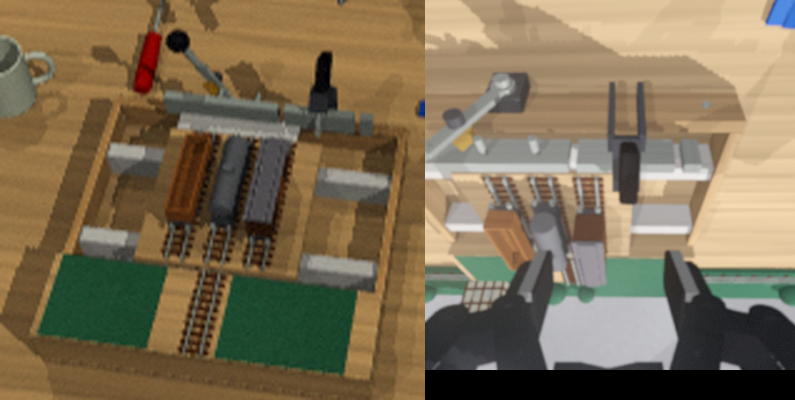

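The end picture shows the handle standing on the socket at (323,85). Its top is 46.3 mm above the mouth, so the shoulder is home. The tank is in line at (220,240), the lever is home at (178,41), and the gripper is clear.

```bash
python3 -c "
from station import *
print(hand_in())"
```

```text
the job is handed in; nothing more can be done
None
```

I handed the job in at about 14 s (limit 67 s): one lever stroke put the tank wagon's road in line, the lever is back home, and the blade is fully home in the socket and let go. `hand_in()` gave no verdict; the final pictures and measurements agree with this.

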